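# Return the staining-bench containers to their matching mats

### The arm

A 6-joint arm with a two-finger parallel gripper is mounted at the origin on a cart in front of the work surface, level with it; the furniture and walls round the work are solid. World frame = base frame: x ahead of the robot, y to its left, z up, the work surface at z = 0. Lengths are in m, angles in rad, forces in N, time in s.
With the tool pointing down it reaches from about 0.35 to 0.85 m from the base axis. Payload 8.1 kg.
Tool frame: the origin (TCP) lies midway between the tips of the shut fingers; the grasp point (between the pads) lies 19 mm behind it (robot.grip_point_offset is the distance from the TCP to the grasp point, in m); z points along the fingers, y is the line along which they close (so a half turn about z gives the same grasp; the last joint's range is limited). The gripper opens to 93 mm and grips with 3 to 60 N. Pads are 15 mm wide; open, the fingers measure 128 mm over their backs; the gripper's body (75 mm by 188 mm) begins 65 mm behind the grasp point.
Start: joints at [-1.299, 0.13, 1.488, -0, 1.523, -0.085], TCP at [0.21, -0.562, 0.219] pointing down, gripper open.
Joint ranges: [-2.96, 2.96], [-0.89, 2.26], [0.02, 2.5], [-1.34, 4.48], [0, 2.73], [-2.66, 2.66]. Speed limits (rad/s): [2.39, 2.39, 2.79, 3.14, 3.14, 3.14].

### API

Orientations are given as a rotation vector (axis times angle).
In Python, from plant import robot, read_camera, job gives the robot as it stands.
- The arm moves only by the shell command python3 -m inch 'ROWS' [FORCE]. ROWS is JSON, one flat list of numbers, 5 for each row, row after row: the shift along the world's x, y, z in mm, then the turn about the world's z in degrees, then the opening in per cent of the stroke, from 0 (shut) to 100 (fully open). In form: [dx, dy, dz, yaw, hand, dx, dy, dz, yaw, hand, ...]. A call has 1 to 10 rows; each row is the pose to reach, as a shift and turn from the pose commanded when the call began; what a row does not reach only later rows make up. A row lasts 1/12 s, in which the tool goes at most 41.7 mm and 7.16 degrees, less where a joint would pass 70% of its speed; a pose out of reach is approached as far as the arm can. A call with a gripper value outside its range is refused whole. The fingers move at their own pace and stop on an object; FORCE is the grip in N (left out, the last holds). Time passes only in rows, so rows that repeat a pose let the fingers close. It gives the time, the measured TCP pose, the force, the opening and the grip force at its end, in the units of the state.
- robot.read_state(): the state, without advancing time (a new reading comes with each control period).
- read_camera(name): name is "scene" or "side" or "wrist"; returns a dict with "image" (400x640x3 uint8, blue, green, red), "K" (3x3 intrinsics, pixels), "extrinsics" (4x4, takes a point from world to camera coordinates); the wrist camera has in their place "mount" (4x4, takes a point from camera to tool coordinates, whose origin is the TCP and whose axes are the flange's). Camera axes: x right, y down, z forward; pixel columns grow to the right and rows downward; lengths in m; the calibration is good to about 2 mm. The wrist camera is an equidistant fisheye: a pixel r from the principal point sees the ray r / f radians off the axis. A picture is of the moment at which its call begins: read the wrist's pose just before it. There is no depth.
- job.close_job(): hands the job in; it is judged then, once.
The state is a dict: "t": time; "q": joint angles; "dq": joint speeds; "joint_torque": joint torques, N m; "tool_pos": TCP position; "orientation": TCP orientation; "force": force on the tool from outside, world axes, zero at the start; "wrist_torque": the same for the moment, N m; "opening": finger opening in m; "gripper_force": force on a finger pad.
Only numpy, scipy, OpenCV 4.12 (cv2) and the standard library are available. Lean on these libraries where they do the work, as an engineer would, in place of code of your own. Each camera call takes 0.05 s, during which the arm holds its last target. There are 200 camera calls.

### The job

Set up the staining bench: stand each of the four containers upright in the middle of the mat printed for it - the disc has the colour of the container's cap, lid or teat, and where two discs share a colour the broad container goes on the large one and the slim one on the small one. Never tip a container over on the way, and leave the plaster roll and the porcelain cup where they are.

Things in the scene. Friction and masses are not known exactly. Their poses are not given: they have to be found in the camera images.
- cup_mid (a point): White sample cup with a broad red screw lid, standing upright on the worktop: 64 mm high, lid 65 mm across and 15 mm high at the top, body below it tapering from 58 mm, about 45 g. The point is its centre, 32 mm above its foot; z axis up its own axis.
- dropper_mid (a point): Small amber dropper bottle with black collar and a slim red teat, standing upright: round body 34 mm across up to 50 mm high, teat 11 mm across, 94 mm high in all, about 55 g. The point is on its axis, 47 mm above its foot; z axis up its own axis.
- bottle_mid (a point): Brown bottle with a blue screw cap, standing upright: round body 41 mm across up to about 60 mm high, cap 24 mm across, 84 mm high in all, about 75 g. The point is on its axis, 42 mm above its foot; z axis up its own axis.
- vial_mid (a point): Tiny vial with a ribbed yellow cap, standing upright: 23 mm high, cap 22 mm across and 11 mm high, clear body below 19 mm across, about 12 g. The point is its centre, 11.5 mm above its foot; z axis up its own axis.
- mat_red_large: Fixed thin white plastic mat, 74 x 74 mm and 3 mm thick (its top 3 mm above the worktop), corner screws, printed in the middle with a large red disc 62 mm across in a thin black outline. Origin: centre of the underside, under the middle of the disc.
- mat_red_small: Fixed thin white plastic mat, 74 x 74 mm and 3 mm thick (its top 3 mm above the worktop), corner screws, printed in the middle with a small red disc 34 mm across in a thin black outline. Origin: centre of the underside, under the middle of the disc.
- mat_blue: Fixed thin white plastic mat, 74 x 74 mm and 3 mm thick (its top 3 mm above the worktop), corner screws, printed in the middle with a blue disc 42 mm across in a thin black outline. Origin: centre of the underside, under the middle of the disc.
- mat_yellow: Fixed thin white plastic mat, 74 x 74 mm and 3 mm thick (its top 3 mm above the worktop), corner screws, printed in the middle with a small yellow disc 22 mm across in a thin black outline. Origin: centre of the underside, under the middle of the disc.
- tape_roll_mid (a point): Bystander: roll of cream adhesive plaster lying flat, 54 mm across, 19 mm high. The point is its centre, 9.5 mm above the worktop. Not to be moved.
- microscope: Fixed grey-blue microscope to the right of the work, 249 mm along x, 138 mm along y and 371 mm high: go over or round it, also when leaving the start. Origin: centre of its foot, on the worktop. All the containers and mats lie to its left (+y). A black box 121 mm high stands behind the left end of the work, its nearest corner at about x = 0.61, y = 0.20 m, and a low wooden block with brass weights (42 mm high) stands between the work and the near end of the microscope.
- crucible_mid (a point): Bystander: white porcelain cup standing at the back, 45 mm across, 50 mm high. The point is its centre, 25 mm above the worktop. Not to be moved.

How it is judged:
By the outcome, as a careful person would: the job done as asked, in the order asked, and still so for the second after the job is handed in, with the robot touching nothing.
It also fails if it takes over 104 s, if anything falls off the work surface, if the arm or the gripper's body presses on something with over 40 N, if the wrist force passes 120 N, or if a joint passes its speed limit or range.

## Working session

There is one attempt and no reset: what is moved stays moved. The work goes in short steps, Python scripts to look and compute and a shell command to move; the robot and the scene stay as the last step left them, time stands still between calls to the robot, and variables do not carry over. Pictures are saved under pics/ and viewed, at most 14 in all, crops included, and the job is handed in when it is done.

```bash
ls; mkdir -p pics
python3 - <<'E'
from plant import robot, read_camera, job
import cv2,numpy as np
for n in("scene","side"):
    c=read_camera(n); cv2.imwrite(f"pics/{n}0.png",c["image"]); print(n,c["K"].tolist(),np.round(c["extrinsics"],3).tolist())
s=robot.read_state();print(s["t"],s["tool_pos"],s["orientation"],s["opening"],robot.grip_point_offset)
E
```

```text
pics
scene [[423.86000818183777, 0.0, 322.9767498848195], [0.0, 423.86000818183777, 196.65326049760012], [0.0, 0.0, 1.0]] [[-0.859, -0.512, 0.006, 0.517], [-0.378, 0.627, -0.681, 0.291], [0.345, -0.587, -0.732, 1.151], [0.0, 0.0, 0.0, 1.0]]
side [[464.7614778926009, 0.0, 322.1971387167188], [0.0, 464.7614778926009, 205.27875618082442], [0.0, 0.0, 1.0]] [[1.0, -0.017, 0.005, -0.61], [-0.008, -0.656, -0.754, 0.055], [0.016, 0.754, -0.657, 1.195], [0.0, 0.0, 0.0, 1.0]]
0.1 [ 0.20942545 -0.56172812  0.21771835] [-3.09015500e+00 -5.57187128e-01  2.62242217e-04] 0.0929673655490968 0.0188
```

View pics/scene0.png

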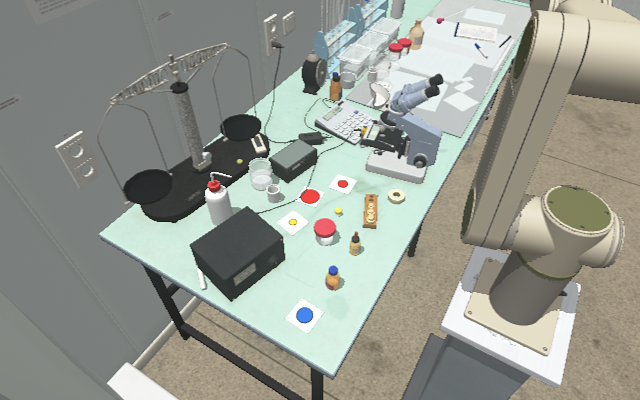

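View pics/side0.png

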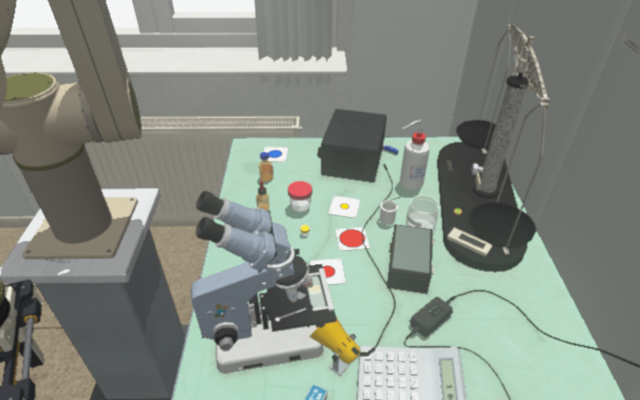

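The scene picture shows the bottle (334,272), dropper (355,238), cup lid (325,227), vial (339,211) and the mats: blue (305,315), yellow (293,222), large red (311,197), small red (343,184). I also see the roll (397,196) and the crucible (273,193). In the side picture the same things sit left of the microscope.

```bash
cat > h.py <<'E'
from plant import robot, read_camera, job
import cv2,numpy as np
from scipy.spatial.transform import Rotation as R
def cast(c,uv,z):
    K=c["K"];E=np.array(c["extrinsics"]);o=-E[:3,:3].T@E[:3,3]
    d=E[:3,:3].T@np.linalg.inv(K)@[uv[0],uv[1],1]
    return o+d*(z-o[2])/d[2]
def mask(im,col):
    h=cv2.cvtColor(im,cv2.COLOR_BGR2HSV);H,S,V=cv2.split(h)
    m={"red":((H<8)|(H>172))&(S>150)&(V>90),"blue":(H>100)&(H<130)&(S>140)&(V>60),"yellow":(H>20)&(H<34)&(S>130)&(V>120)}[col]
    return m.astype(np.uint8)
def blobs(im,col,amin=8):
    n,l,st,ce=cv2.connectedComponentsWithStats(mask(im,col))
    return [(ce[i],st[i]) for i in range(1,n) if st[i][4]>=amin]
E
python3 - <<'E'
from h import *
for n in("scene","side"):
    c=read_camera(n)
    for col,zs in(("red",(.003,.064,.085)),("blue",(.003,.08)),("yellow",(.003,.02))):
        for ce,st in blobs(c["image"],col):
            print(n,col,ce.round(1),st[2:],*[f"z{z}:{np.round(cast(c,ce,z)[:2],3)}" for z in zs])
    for nm,uv,z in {"scene":[("roll",(397,196),.01),("cruc",(273,188),.05),("wood",(371,210),.02),("woodnear",(371,228),0.01),("woodfar",(371,195),.04)],"side":[("cruc",(389,207),.05)]}[n]: print(nm,cast(c,uv,z).round(3))
E
```

```text
scene red [399.9  44.1] [ 21  12 129] z0.003:[ 0.849 -1.171] z0.064:[ 0.809 -1.058] z0.085:[ 0.795 -1.018]
scene red [213.7 185.9] [12 12 84] z0.003:[0.99  0.077] z0.064:[0.941 0.117] z0.085:[0.924 0.131]
scene red [342.3 183.4] [10  6 50] z0.003:[ 0.62 -0.16] z0.064:[ 0.593 -0.106] z0.085:[ 0.583 -0.087]
scene red [309.6 196.1] [ 18  13 186] z0.003:[ 0.685 -0.051] z0.064:[ 0.654 -0.003] z0.085:[0.643 0.013]
scene red [324.8 226.6] [ 20  16 236] z0.003:[0.575 0.035] z0.064:[0.55  0.078] z0.085:[0.542 0.092]
scene blue [476.7  45.6] [4 4 9] z0.003:[ 0.515 -1.359] z0.08:[ 0.488 -1.201]
scene blue [334.6  73.7] [ 5  3 10] z0.003:[ 0.992 -0.759] z0.08:[ 0.93  -0.646]
scene blue [332.5 269.4] [ 8  7 47] z0.003:[0.475 0.159] z0.08:[0.452 0.204]
scene blue [304.3 314.9] [ 16  15 188] z0.003:[0.469 0.321] z0.08:[0.445 0.353]
scene yellow [363.8 129.9] [ 7  8 29] z0.003:[ 0.691 -0.461] z0.02:[ 0.682 -0.441]
scene yellow [337.7 210.6] [ 6  6 29] z0.003:[ 0.573 -0.044] z0.02:[ 0.566 -0.031]
scene yellow [292.6 221.8] [ 8  5 31] z0.003:[0.672 0.071] z0.02:[0.663 0.082]
roll [ 0.433 -0.196  0.01 
[... 261 characters left out ...]
1 0.412] z0.064:[0.915 0.317] z0.085:[0.906 0.284]
side red [297.9 188.7] [ 22  13 162] z0.003:[0.544 0.145] z0.064:[0.547 0.07 ] z0.085:[0.548 0.044]
side red [351.5 237.8] [ 23  16 280] z0.003:[ 0.682 -0.052] z0.064:[ 0.676 -0.113] z0.085:[ 0.673 -0.134]
side red [328.9 270.8] [10 10 69] z0.003:[ 0.622 -0.16 ] z0.064:[ 0.62  -0.213] z0.085:[ 0.619 -0.231]
side blue [272.5 153.6] [20  6 74] z0.003:[0.461 0.319] z0.08:[0.473 0.207]
side yellow [344.1 205.8] [ 7  5 28] z0.003:[0.67 0.07] z0.02:[0.669 0.05 ]
side yellow [304.4 228.4] [ 8  6 41] z0.003:[ 0.564 -0.017] z0.02:[ 0.565 -0.034]
side yellow [336.3 340. ] [ 48  42 980] z0.003:[ 0.632 -0.344] z0.02:[ 0.631 -0.355]
cruc [0.78 0.01 0.05]
```

Run:
```python
from h import *
c=read_camera("side");s=read_camera("scene")
for nm,uv,z in [("foot nearR",(219,367),0),("foot nearL",(322,352),0),("foot farL?",(318,300),0),("eyeL",(208,200),.36),("eyeR",(208,228),.36),("stageR",(330,300),.1),("psuNear",(391,287),0),("dropper teat",(263,188),.085),("bottle cap",(266,156),.08)]: print("side",nm,cast(c,uv,z)[:2].round(3))
for nm,uv,z in [("foot a",(366,166),0),("foot b",(420,181),0),("eye1",(437,78),.37),("eye2",(400,105),.33),("dropper teat",(355.5,237),.085),("psu",(271,170),0),("psu2",(292,180),0)]: print("scene",nm,cast(s,uv,z)[:2].round(3))
big=lambda c,x,y,w,h,k:cv2.resize(c["image"][y:y+h,x:x+w],None,fx=k,fy=k,interpolation=cv2.INTER_CUBIC)
cv2.imwrite("pics/a.png",np.hstack([big(s,300,60,140,200,2.8),big(c,190,140,140,200,2.8)]))
```

```text
side foot nearR [ 0.403 -0.399]
side foot nearL [ 0.603 -0.369]
side foot farL? [ 0.596 -0.241]
side eyeL [ 0.425 -0.323]
side eyeR [ 0.435 -0.385]
side stageR [ 0.619 -0.318]
side psuNear [ 0.762 -0.207]
side dropper teat [0.46  0.047]
side bottle cap [0.456 0.196]
scene foot a [ 0.591 -0.283]
scene foot b [ 0.396 -0.312]
scene eye1 [ 0.429 -0.356]
scene eye2 [ 0.485 -0.232]
scene dropper teat [0.448 0.08 ]
scene psu [ 0.871 -0.09 ]
scene psu2 [ 0.779 -0.087]
```

View pics/a.png

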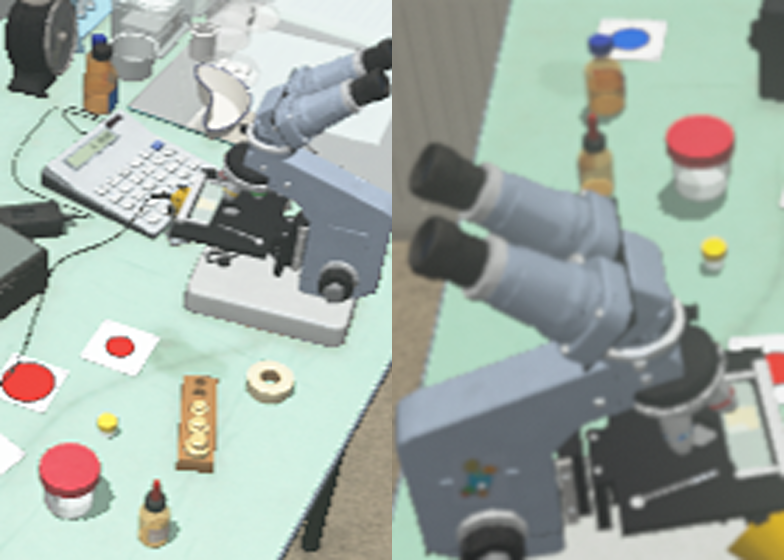

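The crop puts the dropper teat at scene pixel (355,234) and side pixel (261,185). That gives about (0.453, 0.067). The microscope spans about x 0.40–0.62, y −0.40 to −0.24. I leave the start around its near end.

```bash
python3 -m inch '[11,262,82,70,100,11,262,82,70,100,11,262,82,70,100,11,262,82,70,100,11,262,82,70,100,11,262,82,70,100,11,262,82,70,100,11,262,82,70,100,11,262,82,70,100,11,262,82,70,100]'
```

```text
t: 1.13
tool_pos: [0.2208, -0.2999, 0.3013]
orientation: [2.203, 2.237, -0.001]
force: [0.7, 1.7, -0.3]
opening: 0.0928
gripper_force: 0.0
```

```bash
python3 -m inch '[130,300,0,0,60,130,300,0,0,60,130,300,0,0,60,130,300,0,0,60,130,300,0,0,60,130,300,0,0,60,180,340,-20,0,60,232,367,-40,0,60,232,367,-60,0,60,232,367,-60,0,60]'; python3 -m inch '[0,0,0,0,60,0,0,0,0,60]'
python3 - <<'E'
from h import *
s=robot.read_state();c=read_camera("wrist");print(s["tool_pos"],s["q"].round(2) if hasattr(s["q"],"round") else s["q"]);print(c["K"],c["mount"]);cv2.imwrite("pics/w1.png",c["image"])
E
```

```text
t: 1.97
tool_pos: [0.4306, 0.0465, 0.2542]
orientation: [2.21, 2.23, 0.003]
force: [0.2, -1.3, 0.4]
opening: 0.0556
gripper_force: 0.0
t: 2.13
tool_pos: [0.4285, 0.0457, 0.2516]
orientation: [-2.206, -2.231, 0.006]
force: [0.1, -0.1, -0.1]
opening: 0.0561
gripper_force: 0.0
[0.42849487 0.04565751 0.251602  ] [-0.01 -0.35  1.87 -0.    1.62 -0.02]
[[309.70691629   0.         318.48116099]
 [  0.         309.70691629 202.89127863]
 [  0.           0.           1.        ]] [[ 4.72937489e-04 -9.70064125e-01 -2.42848449e-01  6.58682581e-02]
 [ 9.99999726e-01  5.97034691e-04 -4.37410972e-04  4.73453816e-04]
 [ 5.69305640e-04 -2.42848176e-01  9.70064142e-01 -1.65930589e-01]
 [ 0.00000000e+00  0.00000000e+00  0.00000000e+00  1.00000000e+00]]
```

View pics/w1.png

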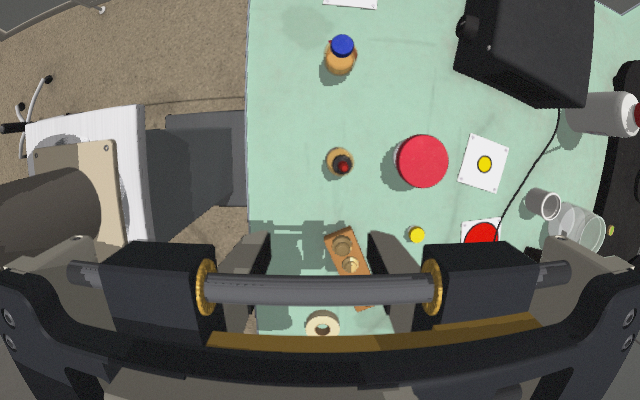

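The wrist view shows dropper teat (342,165), cup lid (423,160), bottle cap (342,45), vial (417,234) and yellow disc (485,163).

```bash
cat >> h.py <<'E'
def wshot():
    s=robot.read_state();c=read_camera("wrist");c["p"]=np.array(s["tool_pos"]);c["R"]=R.from_rotvec(s["orientation"]).as_matrix();return c
def wcast(c,uv,z):
    xy=cv2.fisheye.undistortPoints(np.array([[uv]],float),np.array(c["K"]),np.zeros(4))[0,0]
    M=np.array(c["mount"]);d=c["R"]@M[:3,:3]@[xy[0],xy[1],1];o=c["p"]+c["R"]@M[:3,3]
    return o+d*(z-o[2])/d[2]
def wreport(c,zs):
    for col in zs:
        for ce,st in blobs(c["image"],col,25):
            if st[1]<300: print(col,ce.round(1),st[2:],*[f"z{z}:{np.round(wcast(c,ce,z)[:2],4)}" for z in zs[col]])
ZS={"red":(.003,.064,.09),"blue":(.003,.083),"yellow":(.003,.022)}
E
python3 - <<'E'
from h import *
c=wshot();print(c["p"]);wreport(c,ZS)
print("teat",wcast(c,(342.5,166),.09)[:2]);print("roll",wcast(c,(322,324),.019))
E
```

```text
[0.4286584  0.0446124  0.25315361]
red [421.2 159.3] [  51   52 2067] z0.003:[0.5714 0.0705] z0.064:[0.5505 0.0763] z0.09:[0.5416 0.0788]
red [342.8 165.1] [ 9 11 68] z0.003:[0.4611 0.0593] z0.064:[0.4564 0.0668] z0.09:[0.4543 0.07  ]
red [480.5 232.9] [ 33  21 532] z0.003:[ 0.6837 -0.0396] z0.064:[ 0.6463 -0.0176] z0.09:[ 0.6304 -0.0082]
blue [341.   44.8] [ 22  23 387] z0.003:[0.4565 0.2241] z0.083:[0.4512 0.2023]
yellow [483.  162.5] [ 13  16 159] z0.003:[0.6723 0.0707] z0.022:[0.6612 0.0725]
yellow [415.8 233. ] [ 16  16 184] z0.003:[ 0.5725 -0.038 ] z0.022:[ 0.5659 -0.0312]
teat [0.45402177 0.06904122]
roll [ 0.43615915 -0.18516485  0.019     ]
```

```bash
python3 -m inch '[26,25,0,0,60,26,25,-40,0,60,26,25,-80,0,60,26,25,-115,0,60,26,25,-115,0,60]'
python3 - <<'E'
from h import *
c=wshot();print(c["p"]);wreport(c,{"red":(.09,)})
E
```

```text
t: 2.65
tool_pos: [0.4507, 0.0678, 0.1332]
orientation: [-2.211, -2.224, 0.01]
force: [-1.8, -0.2, -0.7]
opening: 0.0555
gripper_force: 0.0
[0.45067531 0.06778071 0.13317269]
red [439.6 200.1] [  73   77 4242] z0.09:[0.5389 0.0841]
red [324.7 216.1] [ 13  20 189] z0.09:[0.4551 0.0717]
```

```bash
python3 -m inch '[2,1,-40,0,60,2,1,-80,0,60,2,1,-112,0,60,2,1,-112,0,60,2,1,-112,0,60,2,1,-112,0,60]'
python3 - <<'E'
from h import *
c=wshot();print(c["p"],robot.read_state()["force"]);wreport(c,{"red":(.09,.094,.064)})
E
```

```text
t: 3.2
tool_pos: [0.4601, 0.0699, 0.0311]
orientation: [2.211, 2.227, 0.006]
force: [1.1, -0.9, 0.7]
opening: 0.0558
gripper_force: 0.0
[0.46011613 0.06991068 0.03106823] [0.05515612 0.79888421 0.64104166]
red [493.8 221.2] [ 101   72 4185] z0.09:[0.5316 0.1017] z0.094:[0.5289 0.103 ] z0.064:[0.5492 0.0935]
```

```bash
python3 -m inch '[0,0,0,0,60,0,0,0,0,60,0,0,0,0,60]'; python3 -m inch '[0,0,0,0,60]'
```

```text
t: 3.5
tool_pos: [0.4584, 0.0703, 0.0286]
orientation: [2.211, 2.229, 0.003]
force: [-0.6, 0.3, -0.2]
opening: 0.0559
gripper_force: 0.0
t: 3.58
tool_pos: [0.4577, 0.0702, 0.0278]
orientation: [2.212, 2.229, 0.002]
force: [0.3, 0.8, -1.2]
opening: 0.0557
gripper_force: 0.0
```

```bash
python3 -m inch '[-2,0,-6,0,60,-2,0,-6,0,60,-2,0,-6,0,60,-2,0,-6,0,20,-2,0,-6,0,20,-2,0,-6,0,20,-2,0,-6,0,20,-2,0,-6,0,20]' 15;python3 -m inch '[0,0,0,0,20,0,0,10,0,20,0,0,50,0,20,0,0,90,0,20,0,0,130,0,20,0,0,130,0,20,0,0,130,0,20]'
```

```text
t: 4.25
tool_pos: [0.4552, 0.0702, 0.021]
orientation: [-2.213, -2.23, -0.0]
force: [0.0, 0.7, -0.6]
opening: 0.0328
gripper_force: 15.0
t: 4.83
tool_pos: [0.4576, 0.0703, 0.1549]
orientation: [2.209, 2.227, 0.008]
force: [0.5, 0.0, -1.0]
opening: 0.0333
gripper_force: 14.9
```

```bash
python3 -m inch '[20,-28,10,0,20,40,-56,20,0,20,65,-90,20,0,20,90,-124,20,0,20,115,-158,20,0,20,140,-194,20,0,20,155,-215,20,0,20,166,-230,20,0,20,166,-230,20,0,20,166,-230,20,0,20]';python3 -m inch '[0,0,0,0,20,0,0,0,0,20]'
python3 - <<'E'
from h import *
c=wshot();print(c["p"]);cv2.imwrite("pics/w2.png",c["image"]);wreport(c,ZS)
E
```

```text
t: 5.67
tool_pos: [0.6201, -0.1602, 0.1685]
orientation: [-2.212, -2.226, 0.002]
force: [-0.3, -0.5, -0.2]
opening: 0.0331
gripper_force: 14.9
t: 5.83
tool_pos: [0.6203, -0.1586, 0.1702]
orientation: [-2.211, -2.23, 0.001]
force: [0.4, 0.6, 0.2]
opening: 0.0334
gripper_force: 14.9
[ 0.62028299 -0.15856166  0.17016155]
red [377.9  91.2] [  51   56 2327] z0.003:[ 0.6831 -0.052 ] z0.064:[ 0.6716 -0.0595] z0.09:[ 0.6667 -0.0626]
red [405.3  92.3] [ 4 23 72] z0.003:[ 0.7137 -0.0511] z0.064:[ 0.6966 -0.0588] z0.09:[ 0.6894 -0.062 ]
red [318.2 188.8] [ 32  31 780] z0.003:[ 0.6201 -0.16  ] z0.064:[ 0.6201 -0.1477] z0.09:[ 0.6202 -0.1425]
yellow [266.8  69.5] [ 21  20 344] z0.003:[ 0.5638 -0.0292] z0.022:[ 0.567  -0.0328]
```

View pics/w2.png

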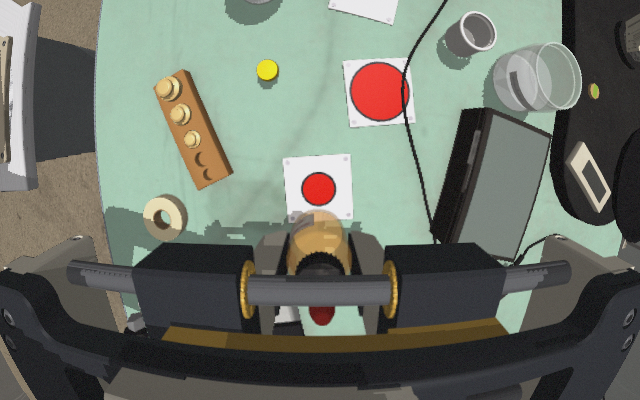

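```bash
python3 -m inch '[0,-1,-40,0,20,0,-1,-80,0,20,0,-1,-115,0,20,0,-1,-132,0,20,0,-1,-132,0,20,0,-1,-132,0,20,0,-1,-132,0,20,0,-1,-132,0,20]'
```

```text
t: 6.55
tool_pos: [0.6232, -0.1612, 0.0421]
orientation: [2.209, 2.227, 0.003]
force: [-0.2, 0.2, -0.2]
opening: 0.0333
gripper_force: 14.9
```

```bash
python3 -m inch '[-1,1,-6,0,20,-1,1,-12,0,20,-1,1,-12,0,20,-1,1,-12,0,20,-1,1,-12,0,20,-1,1,-12,0,20]'; python3 -m inch '[0,0,0,0,20,0,0,0,0,20,0,0,0,0,20]'
```

```text
t: 7.05
tool_pos: [0.6202, -0.1599, 0.027]
orientation: [2.213, 2.23, 0.0]
force: [0.0, -0.0, -0.8]
opening: 0.0333
gripper_force: 14.9
t: 7.3
tool_pos: [0.6202, -0.1599, 0.027]
orientation: [2.213, 2.23, 0.0]
force: [0.2, 0.5, -0.4]
opening: 0.033
gripper_force: 14.9
```

```bash
python3 -m inch '[0,0,-2,0,20,0,0,-2,0,20,0,0,-3,0,20,0,0,-3,0,20,0,0,-3,0,20]'; python3 -m inch '[0,0,-1,0,20,0,0,-1,0,20,0,0,-1,0,20]'
```

```text
t: 7.72
tool_pos: [0.6202, -0.1598, 0.024]
orientation: [2.213, 2.23, 0.0]
force: [-0.3, 0.5, 0.2]
opening: 0.0335
gripper_force: 15.0
t: 7.97
tool_pos: [0.6203, -0.1599, 0.0239]
orientation: [2.213, 2.23, 0.0]
force: [-3.1, 0.6, 7.5]
opening: 0.033
gripper_force: 15.0
```

Contact is felt on the mat, so I release and rise.

```bash
python3 -m inch '[0,0,0,0,55,0,0,0,0,55,0,0,0,0,55,0,0,0,0,55,0,0,40,0,55,0,0,80,0,55,0,0,120,0,55,0,0,146,0,55,0,0,146,0,55]';python3 -m inch '[0,0,0,0,60,0,0,0,0,60]'
python3 - <<'E'
from h import *
c=wshot();print(c["p"]);cv2.imwrite("pics/w3.png",c["image"]);wreport(c,ZS)
E
```

```text
t: 8.72
tool_pos: [0.6241, -0.1611, 0.1777]
orientation: [2.205, 2.222, 0.008]
force: [1.0, -0.8, 1.5]
opening: 0.0511
gripper_force: 0.0
t: 8.88
tool_pos: [0.6197, -0.1596, 0.1679]
orientation: [-2.212, -2.229, 0.001]
force: [-0.5, -0.2, -0.7]
opening: 0.0552
gripper_force: 0.0
[ 0.61966597 -0.15964104  0.16788966]
red [378.6  89.9] [  52   57 2360] z0.003:[ 0.683  -0.0519] z0.064:[ 0.6713 -0.0596] z0.09:[ 0.6664 -0.0629]
red [406.2  91. ] [ 5 23 74] z0.003:[ 0.7136 -0.0511] z0.064:[ 0.6963 -0.059 ] z0.09:[ 0.689  -0.0624]
red [321.2 177.1] [29 16 84] z0.003:[ 0.6226 -0.1477] z0.064:[ 0.6221 -0.1378] z0.09:[ 0.6219 -0.1336]
red [321.  208.1] [ 12  16 137] z0.003:[ 0.6228 -0.1824] z0.064:[ 0.6223 -0.1661] z0.09:[ 0.622  -0.1591]
yellow [266.9  67.9] [ 21  21 348] z0.003:[ 0.5638 -0.0289] z0.022:[ 0.5671 -0.0327]
```

View pics/w3.png

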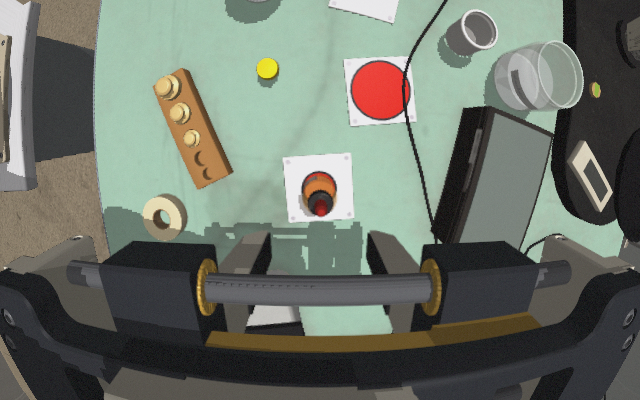

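The dropper stands at (0.622, −0.159) on the disc centre (0.620, −0.160). The cup is next.

```bash
python3 -m inch '[-10,36,12,0,100,-20,72,12,0,100,-30,108,12,0,100,-40,140,12,0,100,-50,172,12,0,100,-60,204,12,0,100,-70,236,0,0,100,-70,236,-20,0,100,-70,236,-20,0,100,-70,236,-20,0,100]';python3 -m inch '[0,0,0,0,100,0,0,0,0,100]'
python3 - <<'E'
from h import *
c=wshot();print(c["p"]);wreport(c,ZS)
E
```

```text
t: 9.77
tool_pos: [0.5479, 0.0762, 0.146]
orientation: [-2.209, -2.228, 0.007]
force: [-1.0, -0.4, -0.2]
opening: 0.0926
gripper_force: 0.0
t: 9.93
tool_pos: [0.5507, 0.0752, 0.1495]
orientation: [2.214, 2.228, 0.0]
force: [1.2, 0.8, 0.3]
opening: 0.0928
gripper_force: 0.0
[0.55073524 0.07520212 0.14951296]
red [320.8 203.5] [  75   75 4334] z0.003:[0.5537 0.0622] z0.064:[0.5531 0.0776] z0.09:[0.5528 0.0842]
blue [194.7  52.8] [ 31  30 642] z0.003:[0.4196 0.2251] z0.083:[0.4532 0.2036]
yellow [430.7 196.5] [ 20  20 307] z0.003:[0.6726 0.0708] z0.022:[0.6652 0.0751]
```

```bash
python3 -m inch '[1,2,-40,0,100,1,2,-80,0,100,1,2,-112,0,100,1,2,-112,0,100,1,2,-112,0,100,1,2,-112,0,100,1,2,-112,0,100,1,2,-112,0,100]';python3 -m inch '[0,0,-1,0,100,0,0,-1,0,50,0,0,-1,0,50,0,0,-1,0,50,0,0,-1,0,50,0,0,-1,0,50,0,0,-1,0,50]' 15
```

```text
t: 10.65
tool_pos: [0.5536, 0.0782, 0.0401]
orientation: [2.211, 2.227, 0.006]
force: [-0.8, 0.3, -0.1]
opening: 0.0931
gripper_force: 0.0
t: 11.23
tool_pos: [0.5511, 0.0782, 0.0359]
orientation: [-2.213, -2.23, 0.0]
force: [-0.8, 0.6, 1.0]
opening: 0.0645
gripper_force: 15.0
```

```bash
python3 -m inch '[0,0,15,0,50,0,0,55,0,50,0,0,90,0,50,25,-24,110,0,50,50,-48,110,0,50,75,-72,110,0,50,100,-97,110,0,50,120,-117,110,0,50,133,-130,110,0,50,133,-130,110,0,50]';python3 -m inch '[0,0,0,0,50,0,0,0,0,50,0,0,0,0,50]'
python3 - <<'E'
from h import *
c=wshot();print(c["p"]);wreport(c,ZS);cv2.imwrite("pics/w4.png",c["image"])
E
```

```text
t: 12.07
tool_pos: [0.6856, -0.0551, 0.1451]
orientation: [2.216, 2.226, -0.001]
force: [0.1, 0.4, -1.1]
opening: 0.0647
gripper_force: 15.0
t: 12.32
tool_pos: [0.6834, -0.0508, 0.1457]
orientation: [-2.211, -2.23, 0.0]
force: [-0.4, 0.3, 0.3]
opening: 0.0647
gripper_force: 15.0
[ 0.683435   -0.05079179  0.14573839]
red [318.1 231.9] [ 127  112 9307] z0.003:[ 0.6837 -0.0937] z0.064:[ 0.6837 -0.0722] z0.09:[ 0.6836 -0.0631]
red [347.9 191.5] [ 5 20 86] z0.003:[ 0.7137 -0.0499] z0.064:[ 0.7077 -0.0371] z0.09:[ 0.7052 -0.0316]
yellow [308.1  71.7] [ 23  22 393] z0.003:[0.6724 0.0707] z0.022:[0.673  0.0673]
yellow [201.9 177.1] [ 21  23 361] z0.003:[ 0.5601 -0.0351] z0.022:[ 0.5677 -0.032 ]
```

View pics/w4.png

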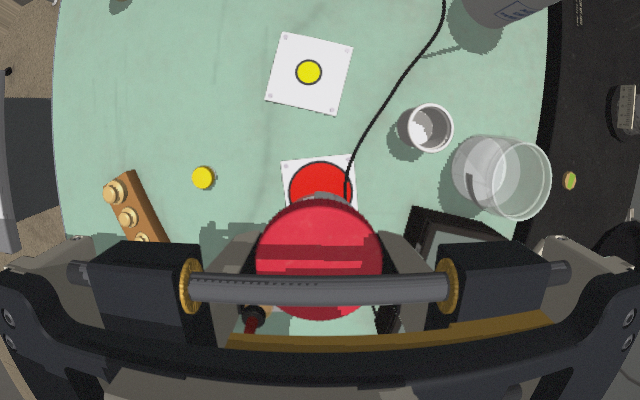

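The cup is held above the large red mat. The disc is at about (0.6845, −0.0515), with a thin cable over its right edge at (349,190).

```bash
python3 -m inch '[1,-1,-40,0,50,1,-1,-75,0,50,1,-1,-95,0,50,1,-1,-101,0,50,1,-1,-101,0,50,1,-1,-101,0,50,1,-1,-101,0,50,1,-1,-101,0,50,1,-1,-101,0,50,1,-1,-101,0,50]';python3 -m inch '[0,0,-2,0,50,0,0,-2,0,50,0,0,-2,0,50]';python3 -m inch '[0,0,-1,0,50,0,0,-1,0,50,0,0,-1,0,50,0,0,-1,0,50]'
```

```text
t: 13.2
tool_pos: [0.686, -0.0529, 0.0464]
orientation: [2.212, 2.229, 0.002]
force: [-0.2, 0.6, -0.2]
opening: 0.0645
gripper_force: 15.0
t: 13.45
tool_pos: [0.6849, -0.0528, 0.0427]
orientation: [-2.213, -2.23, 0.0]
force: [0.7, -0.1, -0.5]
opening: 0.0647
gripper_force: 15.0
t: 13.78
tool_pos: [0.6851, -0.0528, 0.0418]
orientation: [-2.213, -2.23, 0.0]
force: [0.8, -0.0, -1.1]
opening: 0.0646
gripper_force: 15.0
```

```bash
python3 -m inch '[0,1,-1,0,50,0,1,-2,0,50,0,1,-2,0,50,0,1,-2,0,50]';python3 -m inch '[0,0,-1,0,50,0,0,-1,0,50,0,0,-1,0,50]'
```

```text
t: 14.12
tool_pos: [0.685, -0.0517, 0.0397]
orientation: [-2.213, -2.23, 0.0]
force: [0.3, -0.4, 0.3]
opening: 0.065
gripper_force: 15.0
t: 14.37
tool_pos: [0.6852, -0.0518, 0.0393]
orientation: [2.213, 2.23, 0.0]
force: [-1.7, 1.0, 2.1]
opening: 0.0646
gripper_force: 15.0
```

```bash
python3 -m inch '[0,0,0,0,95,0,0,0,0,95,0,0,0,0,95,0,0,0,0,95,0,0,20,0,95,0,0,60,0,95,0,0,100,0,95,0,0,110,0,95,0,0,110,0,95]';python3 -m inch '[0,0,0,0,95,0,0,0,0,95]'
python3 - <<'E'
from h import *
c=wshot();print(c["p"]);wreport(c,ZS);cv2.imwrite("pics/w5.png",c["image"])
E
```

```text
t: 15.12
tool_pos: [0.6886, -0.0523, 0.1554]
orientation: [2.207, 2.224, 0.009]
force: [-0.0, 0.1, 1.3]
opening: 0.0883
gripper_force: 0.0
t: 15.28
tool_pos: [0.6842, -0.0517, 0.1471]
orientation: [-2.212, -2.229, 0.002]
force: [0.2, -0.2, -0.3]
opening: 0.0886
gripper_force: 0.0
[ 0.68422602 -0.05168664  0.1471264 ]
red [318.7 204.9] [  76   85 4909] z0.003:[ 0.6846 -0.0655] z0.064:[ 0.6846 -0.0498] z0.09:[ 0.6846 -0.0432]
red [261.4 272.9] [15  3 30] z0.003:[ 0.6206 -0.1454] z0.064:[ 0.6332 -0.114 ] z0.09:[ 0.6386 -0.1006]
yellow [307.6  71.1] [ 22  21 385] z0.003:[0.6725 0.0707] z0.022:[0.6733 0.0672]
yellow [201.7 176.2] [ 20  23 353] z0.003:[ 0.5598 -0.0352] z0.022:[ 0.5675 -0.0322]
```

View pics/w5.png

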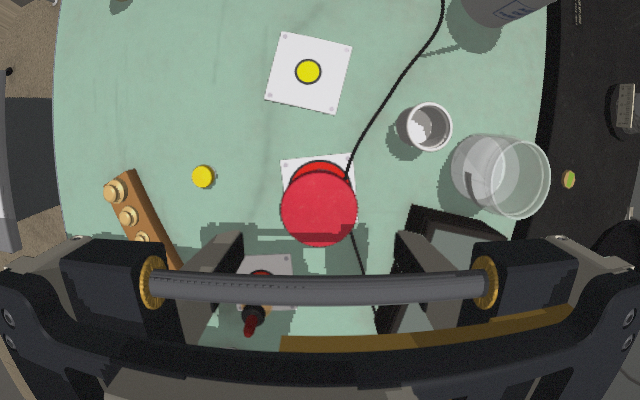

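Run:
```python
from h import *
c=wshot();m=mask(c["image"],"red");ys=np.where(m[:,300:340].any(1))[0];ys=ys[(ys>150)&(ys<260)]
print(ys.max(),wcast(c,(318.7,ys.max()+.5),.067),wcast(c,(318.7,ys.max()+.5),.067)[1]+.0325)
xs=np.where(m[205:220].any(0))[0];xs=xs[(xs>270)&(xs<370)];print(wcast(c,(xs.min()-.5,212),.067)[0],wcast(c,(xs.max()+.5,212),.067)[0])
```

```text
246 [ 0.6843811  -0.08545452  0.067     ] -0.05295451743943552
0.6525111448072194 0.7162124500555246
```

```bash
python3 -m inch '[-40,7,0,0,50,-80,14,0,0,50,-117,20,0,0,50,-117,20,-35,0,50,-117,20,-65,0,50,-117,20,-90,0,50,-117,20,-90,0,50,-117,20,-90,0,50]';python3 -m inch '[0,0,0,0,50,0,0,0,0,50]'
python3 - <<'E'
from h import *
c=wshot();print(c["p"]);wreport(c,ZS)
E
```

```text
t: 16.05
tool_pos: [0.5657, -0.0314, 0.0565]
orientation: [-2.21, -2.227, 0.005]
force: [0.0, 0.0, -0.0]
opening: 0.0467
gripper_force: 0.0
t: 16.22
tool_pos: [0.5696, -0.0321, 0.0608]
orientation: [2.211, 2.228, 0.002]
force: [-0.4, -0.9, 0.7]
opening: 0.0465
gripper_force: 0.0
[ 0.56961818 -0.03206126  0.06078449]
red [449.7 215.9] [ 62  42 717] z0.003:[ 0.6755 -0.0322] z0.064:[ 0.6465 -0.0142] z0.09:[ 0.6341 -0.0065]
red [504.9 241. ] [  60   43 1113] z0.003:[ 0.7358 -0.0558] z0.064:[ 0.6904 -0.0313] z0.09:[ 0.671  -0.0209]
yellow [454.   85.3] [ 27  29 570] z0.003:[0.6723 0.0707] z0.022:[0.6635 0.0676]
yellow [313.8 222.7] [ 33  33 761] z0.003:[ 0.5666 -0.0377] z0.022:[ 0.5668 -0.0316]
```

```bash
python3 -m inch '[-1,0,-30,0,50,-1,0,-48,0,50,-1,0,-48,0,50,-1,0,-48,0,50,-1,0,-48,0,50,-1,0,-48,0,50,-1,0,-48,0,50]'; python3 -m inch '[0,0,0,0,50,0,0,0,0,50,0,0,0,0,50]'
```

```text
t: 16.85
tool_pos: [0.5686, -0.032, 0.0128]
orientation: [2.211, 2.228, 0.003]
force: [0.3, 0.7, 0.6]
opening: 0.0466
gripper_force: 0.0
t: 17.1
tool_pos: [0.5674, -0.0319, 0.0113]
orientation: [2.212, 2.23, 0.001]
force: [-0.1, -0.1, -0.3]
opening: 0.0466
gripper_force: 0.0
```

```bash
python3 -m inch '[0,0,-5,0,50,0,0,-7,0,50,0,0,-7,0,50,0,0,-7,0,50,0,0,-7,0,50]'; python3 -m inch '[0,0,0,0,5,0,0,0,0,5,0,0,0,0,5,0,0,0,0,5,0,0,0,0,5,0,0,0,0,5]' 8
```

```text
t: 17.52
tool_pos: [0.567, -0.0318, 0.0037]
orientation: [-2.213, -2.23, 0.0]
force: [-0.6, -0.5, -0.3]
opening: 0.0465
gripper_force: 0.0
t: 18.02
tool_pos: [0.5672, -0.0318, 0.004]
orientation: [2.213, 2.23, 0.0]
force: [0.1, -0.1, 0.0]
opening: 0.0223
gripper_force: 8.0
```

```bash
python3 -m inch '[0,0,15,0,5,0,0,50,0,5,0,0,85,0,5,26,25,110,0,5,52,50,110,0,5,78,76,110,0,5,105,102,110,0,5,105,102,110,0,5,105,102,110,0,5]'; python3 -m inch '[0,0,0,0,5,0,0,0,0,5,0,0,0,0,5]'
python3 - <<'E'
from h import *
c=wshot();print(c["p"]);wreport(c,ZS);cv2.imwrite("pics/w6.png",c["image"])
E
```

```text
t: 18.77
tool_pos: [0.6724, 0.0718, 0.1125]
orientation: [-2.209, -2.232, 0.002]
force: [-0.5, -0.6, 0.1]
opening: 0.0222
gripper_force: 8.0
t: 19.02
tool_pos: [0.6717, 0.0692, 0.1144]
orientation: [2.214, 2.228, 0.0]
force: [-0.3, 0.2, -0.4]
opening: 0.022
gripper_force: 8.0
[0.67169969 0.06915306 0.11439803]
red [634.9  92. ] [ 11  51 374] z0.003:[1.1103 0.2274] z0.064:[1.0138 0.2071] z0.09:[0.9727 0.1985]
blue [59.9 63.3] [ 27  29 501] z0.003:[0.3699 0.2309] z0.083:[0.457  0.2033]
yellow [319.2 197.4] [ 24  24 461] z0.003:[0.6727 0.0707] z0.022:[0.6727 0.0752]
yellow [318.1 256.4] [  41   41 1213] z0.003:[0.6721 0.0118] z0.022:[0.6721 0.0203]
```

View pics/w6.png

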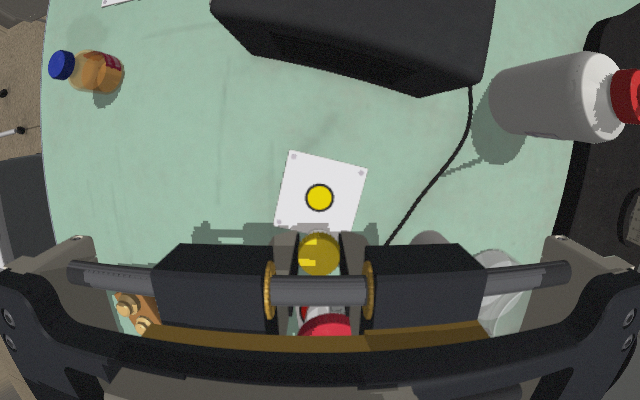

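The disc is at (319,197), i.e. (0.6726, 0.0707). I lower the vial there.

```bash
python3 -m inch '[1,1,-40,0,5,1,1,-75,0,5,1,1,-97,0,5,1,1,-97,0,5,1,1,-97,0,5,1,1,-97,0,5,1,1,-97,0,5,1,1,-97,0,5]'; python3 -m inch '[0,0,-3,0,5,0,0,-3,0,5,0,0,-3,0,5]';python3 -m inch '[0,0,-2,0,5,0,0,-2,0,5,0,0,-2,0,5]'
```

```text
t: 19.73
tool_pos: [0.6752, 0.0712, 0.02]
orientation: [2.211, 2.228, 0.005]
force: [-0.9, -0.7, 0.5]
opening: 0.0218
gripper_force: 8.0
t: 19.98
tool_pos: [0.6732, 0.0713, 0.0142]
orientation: [2.213, 2.23, 0.0]
force: [-0.1, 0.1, -1.2]
opening: 0.0222
gripper_force: 8.0
t: 20.23
tool_pos: [0.6729, 0.0712, 0.0116]
orientation: [-2.212, -2.23, 0.001]
force: [0.2, 0.2, 0.2]
opening: 0.0223
gripper_force: 8.0
```

```bash
python3 -m inch '[0,0,-3,0,5,0,0,-3,0,5,0,0,-3,0,5,0,0,-3,0,5]';python3 -m inch '[0,0,-1,0,5,0,0,-1,0,5,0,0,-1,0,5]';python3 -m inch '[0,0,-1,0,5,0,0,-1,0,5,0,0,-1,0,5]'
```

```text
t: 20.57
tool_pos: [0.673, 0.0712, 0.0088]
orientation: [-2.213, -2.23, 0.0]
force: [0.7, -0.3, -0.1]
opening: 0.0222
gripper_force: 8.0
t: 20.82
tool_pos: [0.6731, 0.0712, 0.0079]
orientation: [-2.213, -2.23, 0.0]
force: [0.3, 0.1, -0.5]
opening: 0.022
gripper_force: 8.0
t: 21.07
tool_pos: [0.6733, 0.0712, 0.0071]
orientation: [2.213, 2.23, 0.0]
force: [1.4, 0.6, 0.5]
opening: 0.0219
gripper_force: 8.0
```

```bash
python3 -m inch '[0,0,0,0,45,0,0,0,0,45,0,0,0,0,45,0,0,0,0,45,0,0,15,0,45,0,0,50,0,45,0,0,90,0,45,0,0,107,0,45,0,0,107,0,45]';python3 -m inch '[0,0,0,0,60,0,0,0,0,60]'
python3 - <<'E'
from h import *
c=wshot();print(c["p"]);wreport(c,ZS);cv2.imwrite("pics/w7.png",c["image"])
E
```

```text
t: 21.82
tool_pos: [0.6774, 0.0714, 0.1227]
orientation: [2.207, 2.224, 0.013]
force: [0.5, 0.3, 1.4]
opening: 0.0419
gripper_force: 0.0
t: 21.98
tool_pos: [0.6726, 0.0712, 0.1136]
orientation: [-2.212, -2.23, 0.001]
force: [-0.7, 0.2, -0.6]
opening: 0.0512
gripper_force: 0.0
[0.67261938 0.07121449 0.11360669]
red [635.2  95.7] [ 10  52 375] z0.003:[1.1096 0.2244] z0.064:[1.0133 0.2051] z0.09:[0.9722 0.1969]
blue [59.1 65.8] [ 27  30 531] z0.003:[0.3697 0.2297] z0.083:[0.4574 0.2029]
yellow [318.8 203.1] [ 27  31 614] z0.003:[0.6732 0.0677] z0.022:[0.6731 0.0724]
```

View pics/w7.png

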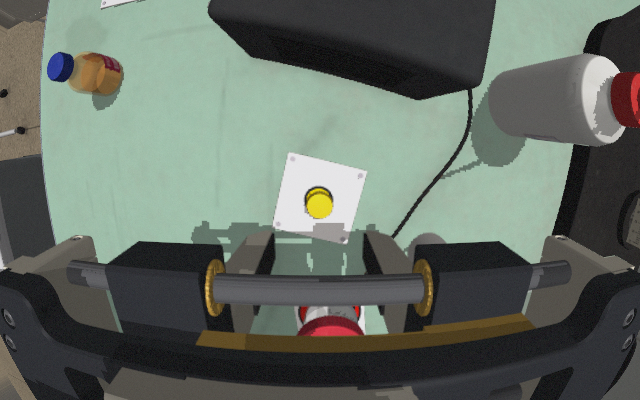

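The vial stands upright on its disc at (0.673, 0.072). The bottle is last.

```bash
python3 -m inch '[-40,0,20,0,60,-80,0,40,0,60,-120,0,50,0,60,-160,10,50,0,60,-190,40,50,0,60,-217,70,50,0,60,-217,110,50,0,60,-217,132,50,0,60,-217,132,40,0,60,-217,132,40,0,60]';python3 -m inch '[0,0,0,0,60,0,0,0,0,60,0,0,0,0,60]'
python3 - <<'E'
from h import *
c=wshot();print(c["p"]);wreport(c,ZS)
E
```

```text
t: 22.87
tool_pos: [0.454, 0.2035, 0.1508]
orientation: [-2.208, -2.232, 0.007]
force: [-1.0, -1.4, -1.6]
opening: 0.0559
gripper_force: 0.0
t: 23.12
tool_pos: [0.4563, 0.2021, 0.1537]
orientation: [-2.214, -2.228, 0.001]
force: [1.1, 0.0, 0.7]
opening: 0.0559
gripper_force: 0.0
[0.45630945 0.20208174 0.1536693 ]
blue [332.   75.9] [  41   40 1296] z0.003:[0.4693 0.3207] z0.083:[0.4661 0.3074]
blue [312.2 206.8] [ 30  31 735] z0.003:[0.45   0.1843] z0.083:[0.4517 0.2054]
```

```bash
python3 -m inch '[-3,2,-40,0,75,-3,2,-80,0,75,-3,2,-110,0,75,-3,2,-126,0,75,-3,2,-126,0,75,-3,2,-126,0,75,-3,2,-126,0,75,-3,2,-126,0,75,-3,2,-126,0,75]';python3 -m inch '[0,0,-4,0,75,0,0,-4,0,75,0,0,-4,0,25,0,0,-4,0,25,0,0,-4,0,25,0,0,-4,0,25,0,0,-4,0,25,0,0,-4,0,25]' 15
```

```text
t: 23.92
tool_pos: [0.4548, 0.2056, 0.0299]
orientation: [2.212, 2.229, 0.005]
force: [-1.1, 0.4, -0.3]
opening: 0.0702
gripper_force: 0.0
t: 24.58
tool_pos: [0.4531, 0.2052, 0.0239]
orientation: [-2.213, -2.23, 0.0]
force: [0.0, -0.0, 0.2]
opening: 0.0402
gripper_force: 15.0
```

```bash
python3 -m inch '[0,0,15,0,25,0,0,50,0,25,0,0,80,0,25,4,30,80,0,25,8,60,80,0,25,12,90,80,0,25,16,116,80,0,25,16,116,80,0,25,16,116,80,0,25]';python3 -m inch '[0,0,0,0,25,0,0,0,0,25,0,0,0,0,25]'
python3 - <<'E'
from h import *
c=wshot();print(c["p"]);wreport(c,ZS);cv2.imwrite("pics/w8.png",c["image"])
E
```

```text
t: 25.33
tool_pos: [0.4688, 0.3222, 0.1036]
orientation: [-2.21, -2.232, 0.001]
force: [0.2, -1.1, -1.0]
opening: 0.0401
gripper_force: 15.0
t: 25.58
tool_pos: [0.4691, 0.3203, 0.1038]
orientation: [2.214, 2.229, -0.001]
force: [-0.1, 0.1, -0.8]
opening: 0.04
gripper_force: 15.0
[0.46907    0.32025731 0.10381817]
red [307.7 215.1] [20  7 43] z0.003:[0.4598 0.308 ] z0.064:[0.4619 0.3259] z0.09:[0.4629 0.3335]
blue [318.7 195.4] [  48   35 1293] z0.003:[0.4696 0.3261] z0.083:[0.4694 0.3441]
blue [317.5 269.3] [ 50  13 434] z0.003:[0.4689 0.254 ] z0.083:[0.469  0.2936]
```

View pics/w8.png

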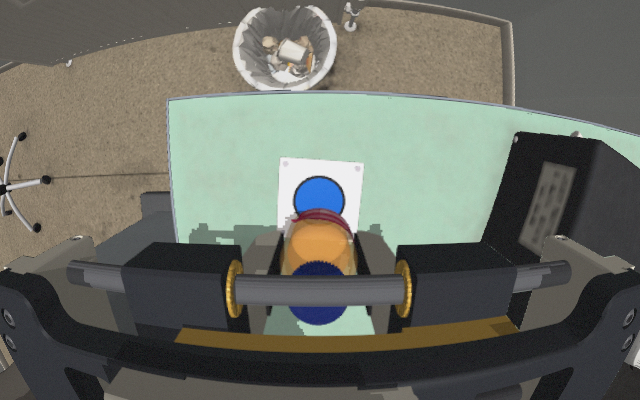

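The bottle is over the blue disc, whose centre at (319,201) is about (0.4693, 0.3207). I lower it.

```bash
python3 -m inch '[0,0,-35,0,25,0,0,-62,0,25,0,0,-72,0,25,0,0,-72,0,25,0,0,-72,0,25,0,0,-72,0,25,0,0,-72,0,25,0,0,-72,0,25]';python3 -m inch '[0,0,-2,0,25,0,0,-2,0,25,0,0,-2,0,25]';python3 -m inch '[0,0,-1,0,25,0,0,-1,0,25,0,0,-1,0,25]'
```

```text
t: 26.3
tool_pos: [0.4703, 0.3218, 0.0337]
orientation: [2.212, 2.229, 0.004]
force: [-0.3, -0.1, -1.6]
opening: 0.0401
gripper_force: 15.0
t: 26.55
tool_pos: [0.4691, 0.3212, 0.0301]
orientation: [2.213, 2.23, 0.0]
force: [0.6, 0.1, -0.2]
opening: 0.0401
gripper_force: 15.0
t: 26.8
tool_pos: [0.469, 0.3211, 0.0288]
orientation: [-2.213, -2.23, 0.001]
force: [0.1, -0.4, -0.4]
opening: 0.0404
gripper_force: 15.0
```

```bash
python3 -m inch '[0,0,-1,0,25,0,0,-1,0,25,0,0,-1,0,25]';python3 -m inch '[0,0,-1,0,25,0,0,-1,0,25,0,0,-1,0,25]';python3 -m inch '[0,0,-1,0,25,0,0,-1,0,25,0,0,-1,0,25]'
```

```text
t: 27.05
tool_pos: [0.469, 0.3212, 0.0278]
orientation: [-2.213, -2.23, 0.0]
force: [0.1, 0.5, -0.6]
opening: 0.04
gripper_force: 15.0
t: 27.3
tool_pos: [0.4691, 0.3212, 0.0269]
orientation: [-2.213, -2.23, 0.0]
force: [-0.7, 0.3, -1.1]
opening: 0.0405
gripper_force: 15.0
t: 27.55
tool_pos: [0.4692, 0.3213, 0.0268]
orientation: [-2.213, -2.23, -0.0]
force: [-2.7, -2.1, 7.9]
opening: 0.0399
gripper_force: 15.0
```

Contact again; I release, rise and look with all cameras.

```bash
python3 -m inch '[0,0,0,0,75,0,0,0,0,75,0,0,0,0,75,0,0,0,0,75,0,0,40,0,75,0,0,80,0,75,0,0,120,0,75,0,0,150,0,75,0,0,150,0,75]';python3 -m inch '[0,0,0,0,75,0,0,0,0,75]'
python3 - <<'E'
from h import *
c=wshot();print(c["p"]);wreport(c,ZS)
s=read_camera("scene");d=read_camera("side")
big=lambda c,x,y,w,h,k:cv2.resize(c["image"][y:y+h,x:x+w],None,fx=k,fy=k,interpolation=cv2.INTER_CUBIC)
cv2.imwrite("pics/e.png",np.hstack([big(s,260,165,160,165,2.4),big(d,225,135,165,165,2.4)]))
E
```

```text
t: 28.3
tool_pos: [0.4729, 0.3233, 0.1846]
orientation: [2.21, 2.228, 0.019]
force: [0.8, 0.3, 0.9]
opening: 0.0695
gripper_force: 0.0
t: 28.47
tool_pos: [0.4689, 0.321, 0.1752]
orientation: [-2.213, -2.23, 0.001]
force: [-0.7, -0.3, -0.8]
opening: 0.0698
gripper_force: 0.0
[0.46887208 0.32103489 0.1752282 ]
blue [321.6 172.4] [ 33  16 141] z0.003:[0.4724 0.3369] z0.083:[0.4716 0.3487]
blue [302.3 180.7] [ 6 10 29] z0.003:[0.4511 0.3274] z0.083:[0.4553 0.3415]
blue [317.8 204.4] [ 28  29 621] z0.003:[0.4685 0.3004] z0.083:[0.4686 0.3209]
```

View pics/e.png

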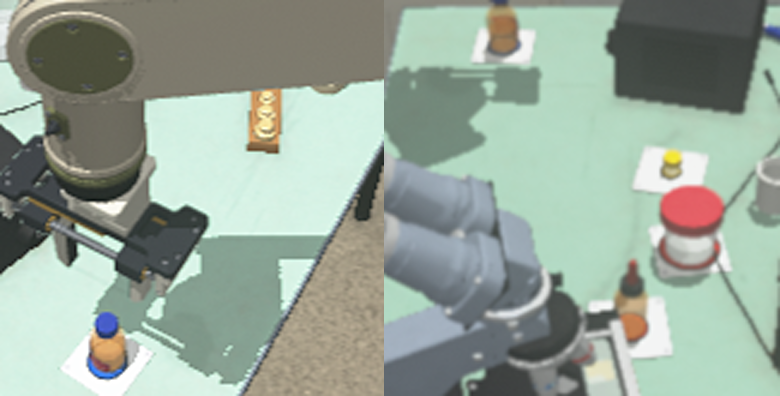

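All four stand upright on their discs: the bottle in the left crop at (107,345), and the vial (672,162), cup (690,225) and dropper (632,300) in the right. The gripper is clear of everything, so I hand the job in.

```bash
python3 -c "
from plant import job
print(job.close_job())"
```

```text
the job is handed in; nothing more can be done
None
```

I stood all four containers upright on their matching mats, each within about 2 mm of the disc centre by the cameras, left the plaster roll and porcelain cup alone, and handed the job in at about 29 s; no verdict came back.

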